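Lock the bayonet cap on the desiccant canister

ROBOT

A 6-joint arm with a two-finger parallel gripper is mounted at the origin on the work surface. World frame = base frame: x ahead of the robot, y to its left, z up, the work surface at z = 0. Lengths are in m, angles in rad, forces in N, time in s.
With the tool pointing down it reaches from about 0.325 to 0.775 m from the base axis. Payload 9.3 kg.
Tool frame: the origin (TCP) lies at the very end of the fingers, on their centre line; the grasp point (between the pads) lies 19 mm behind it; z points along the fingers, y is the line along which they close (so a half turn about z gives the same grasp; the last joint's range is limited). The gripper opens to 85 mm and grips with 20 to 120 N. Pads are 22 mm wide; open, the fingers measure 114 mm over their backs; the gripper's body (76 mm by 85 mm) begins 54 mm behind the grasp point. The pads swing forward as they close: fully open they stand 13 mm farther back than shut.
Start: joints at [-1.294, 0.259, 0.021, 1.334, 0, 1.418], TCP at [0.229, -0.5, 0.231] pointing down, gripper open.
Joint ranges: [-3.04, 3.04], [-0.91, 1.82], [-1.04, 1.36], [-1.92, 1.95], [-1.52, 1.45], [-3.14, 3.14]. Speed limits (rad/s): [2.22, 2.22, 2.79, 3.14, 3.14, 3.14].

INTERFACE

Orientations are given as a 3x3 rotation matrix whose columns are the frame's x, y, z axes.
In Python, from workcell import read_state, eyes, order gives the robot as it stands.
- The arm moves only by the tool step_arm, never from a script. Its argument "steps" is a list of rows, each a list of 3 entries, a list of its own where there are three numbers: the shift along the tool's x, y, z scaled (see below), then the turn about the tool's z scaled (see below), then the closure, from -1 (fully open) to 1 (shut). In form: [[[dx, dy, dz], turn, gripper], ...]. A call has 1 to 20 rows; each row is the pose to reach, as a shift and turn from the pose commanded when the call began, along the tool's axes at that moment; what a row does not reach only later rows make up. The controller multiplies each number of a shift by 150 mm and each number of a turn by 30 degrees. A row lasts 1/12 s, in which the tool goes at most 41.7 mm and 7.16 degrees, less where a joint would pass 70% of its speed; a pose out of reach is approached as far as the arm can. A call with a number of a shift or a turn outside -1 to 1 is refused whole. A call with a gripper value outside its range is refused whole. The fingers move at their own pace and stop on an object; "squeeze" is the grip in N (left out, the last holds). Time passes only in rows, so rows that repeat a pose let the fingers close. It gives the time, the measured TCP pose, the force, the opening and the grip force at its end, in the units of the state.
- read_state(): the state, without advancing time (a new reading comes with each control period).
- eyes.camera(name): name is "side" or "top" or "wrist"; returns a dict with "frame" (384x512x3 uint8, red, green, blue), "fx", "fy", "cx", "cy" (pixels), "R" (3x3) and "t" (3): a world point X has camera coordinates R X + t. Camera axes: x right, y down, z forward; pixel columns grow to the right and rows downward; lengths in m; the calibration is good to about 2 mm. A picture is of the moment at which its call begins. There is no depth.
- order.close_job(): hands the job in; it is judged then, once.
The state is a dict: "time_s": time; "qpos": joint angles; "dq": joint speeds; "tau": joint torques, N m; "eef_pos": TCP position; "tool_rot": TCP orientation; "contact_force": force on the tool from outside, world axes, zero at the start; "moment": the same for the moment, N m; "gripper_width": opening from 0.0 (shut) to 1.0 (fully open); "grasp_force": force on a finger pad.
Only numpy, scipy, OpenCV 4.12 (cv2) and the standard library are available. Lean on these libraries where they do the work, as an engineer would, in place of code of your own. Each camera call takes 0.05 s, during which the arm holds its last target. There are 200 camera calls.

TASK

The desiccant canister is standing open. Take its cap off the sloping drying rack, fit it on the canister with its two lugs through the two slots, press it down against the spring and turn it a quarter turn clockwise to the stop so that it is locked on, then let go. Leave the glassware and the crucible standing where they are.

Things in the scene. Friction and masses are not known exactly. Their poses are not given: they have to be found in the camera images.
- cap_mid (a point): Centre of the loose steel cap (0.2 kg, 65 mm high), 32.5 mm above its underside. z: from plug to handle; y: along the handle and the line of the two lugs. A half turn about z leaves it the same. Its round disc, 98 mm in diameter, lies 17 to 25 mm above the underside. It starts handle up on the sloping rack, handle level, so its axis leans 30 degrees towards the rack's low front.
- cap_grip (a point): Centre of the cap's upright black handle bar, 12.5 mm above the cap's centre; same axes. The bar stands on the disc and is 14 mm thick (x), 66 mm long (y), 40 mm high (z).
- cap_foot (a point): Centre of the cap's underside, same axes. Under the disc is a round plug 62 mm in diameter, 17 mm deep, foot chamfered to 57 mm; at its foot two opposite lugs on +y and -y, 7 mm thick, reaching 43 mm from the axis, each 36 degrees (27 mm) wide, directly under the two ends of the handle.
- mouth (a point): Centre of the canister's rim top. z up; its two open slots lie at +y and -y, 54 degrees wide, out to 47 mm from the axis; flanges 6 mm thick between them leave a 69 mm opening. The cap's underside is 8 mm below this point when the lugs lie unpressed in the slots, 17 mm when pressed fully down (disc on rim), 0 if the lugs miss the slots and stand on the rim.
- follower (a joint): Sprung dark plate, 64 mm in diameter, inside the mouth: m pressed down, 0 = up, its top 8 mm below the rim; travel 16 mm; pushes up with about 4 N at 0 and 8 N at 9 mm (cap fully pressed). Once it is pressed past 5 mm the lugs clear the flanges and the cap turns, clockwise only seen from above, to a stop at 93 degrees. Let go there, the spring lifts it to 5 mm and holds it, handle along the mouth's x.
- canister: White steel canister with a steel rim, 116 mm in diameter, 130 mm high, bolted upright to the shelf by a 144 mm round foot plate. Origin at the centre of its underside; same axes as the mouth.
- rack: White drying rack, fixed, its low front facing roughly to the robot's right (-y), 130 mm wide, 125 mm deep. Origin on the shelf under its centre; x from low front to high back. Its board slopes 30 degrees, from 30 mm high in front to 94 mm at the back; the cap stands on the board's middle, 62 mm up, against two 9 mm high pegs on its low side, otherwise unheld: it lifts off along its own axis.
- beaker: Squat clear glass beaker with a frosted panel, 88 mm in diameter, 70 mm high, standing upright; origin at the centre of its underside.
- bottle_tall: Amber reagent bottle with a ground stopper, 72 mm in diameter, 150 mm high; origin at the centre of its underside.
- bottle_short: Amber reagent bottle with a ground stopper, 60 mm in diameter, 115 mm high; origin at the centre of its underside.
- crucible: White porcelain crucible, 44 mm in diameter, 36 mm high, standing upright; origin at the centre of its underside.
Things that resemble listed ones, but are neither listed nor needed, are in the scene too. What is shaped like the part that bears cap_mid but blue or yellow is not meant.

How it is judged:
On the way:
1. the cap is pressed down with its lugs through the slots, before it is turned (horizontal distance between cap_mid and mouth below 0.008 m and z of cap_mid in the frame of mouth below 0.0205 m and angle between the y axis of cap_mid and the y axis of mouth, either way round below 0.4 rad).
At the end, for the whole second after the job is handed in: The cap is locked on the canister and released: its axis within 6 mm of the canister's and within 5 degrees of upright, its centre 17 to 21.5 mm above the rim (lugs held under the flange by the spring), turned to within 14 degrees of a full quarter turn from the slots (horizontal distance between cap_mid and mouth below 0.006 m and z of cap_mid in the frame of mouth between 0.017 and 0.0215 m and angle between the y axis of cap_mid and the x axis of mouth, either way round below 0.24 rad and angle between cap_mid's own z axis and vertical below 0.09 rad); the robot touches nothing.
It fails at once if a bystander is shifted by more than 25 mm or tipped (distance of any of beaker, bottle_tall, bottle_short, crucible from where it was at the start of the episode above 0.025 m or angle between any of beaker, bottle_tall, bottle_short, crucible's own z axis and vertical above 0.4 rad).
It also fails if it takes over 54 s, if anything falls off the work surface, if the arm or the gripper's body presses on something with over 40 N, if the wrist force passes 120 N, or if a joint passes its speed limit or range.

## Working session

There is one attempt and no reset: what is moved stays moved. The work goes in short steps, Python scripts to look and compute and a tool call to move; the robot and the scene stay as the last step left them, time stands still between calls to the robot, and variables do not carry over. Pictures are saved under pics/ and viewed, at most 10 in all, crops included, and the job is handed in when it is done.

Besides the shell and the picture viewer there is one more tool, called after "Call:" by a JSON object that holds its "name" and its "arguments". step_arm: Moves the arm, as the interface text tells. Its arguments: {"type":"object","properties":{"steps":{"type":"array","items":{"type":"array"}},"squeeze":{"type":"number"}},"required":["steps"]}

```bash
mkdir -p pics; python3 - <<'E'
from workcell import read_state, eyes
import cv2,numpy as np
for n in ["side","top"]:
    c=eyes.camera(n); np.savez(f"pics/{n}0.npz",**c)
    cv2.imwrite(f"pics/{n}0.png",c["frame"][:,:,::-1])
    print(n,c["fx"],c["cx"],c["cy"],(-c["R"].T@c["t"]).round(3),c["R"].round(3).tolist())
a=[cv2.imread(f"pics/{n}0.png") for n in["side","top"]]
s=read_state();print(s["eef_pos"],s["tool_rot"],s["gripper_width"])
E
```

```text
side 408.42608928279253 255.9249755383695 190.00362101775815 [0.316 0.789 0.529] [[-0.945, -0.326, -0.002], [-0.161, 0.472, -0.867], [0.284, -0.819, -0.499]]
top 499.2182865678684 249.73173349712866 186.4440576527098 [0.339 0.055 1.478] [[0.005, -1.0, -0.012], [-0.984, -0.003, -0.179], [0.179, 0.012, -0.984]]
[ 0.22910546 -0.49975621  0.23073175] [[ 9.09045391e-01  4.16696965e-01 -3.42130583e-04]
 [ 4.16697078e-01 -9.09044728e-01  1.10769957e-03]
 [ 1.50563046e-04 -1.14951400e-03 -9.99999328e-01]] 0.9974492603812805
```

View pics/side0.png

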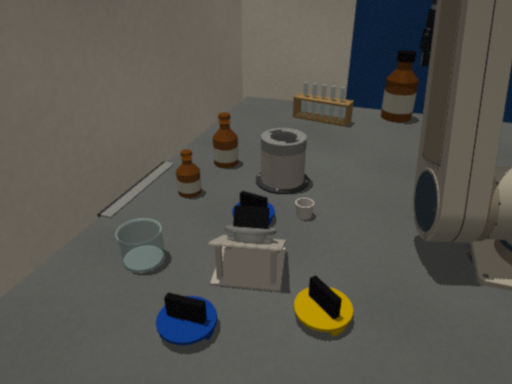

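View pics/top0.png

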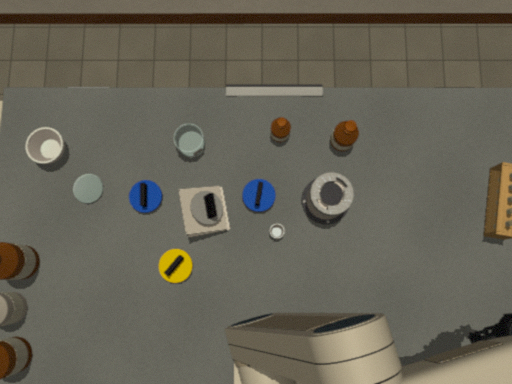

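The top view shows four cap-shaped things: blue at (145,197) and (259,196), yellow at (175,266), and a steel-grey one on the white rack at (207,208). The rack one fits the description. The open canister is at (331,196). I'll confirm in one enlarged crop.

```bash
python3 - <<'E'
import cv2,numpy as np
t=cv2.imread("pics/top0.png");s=cv2.imread("pics/side0.png")
a=cv2.resize(t[175:247,170:240],None,fx=5.5,fy=5.5,interpolation=2)
b=cv2.resize(t[160:232,295:365],None,fx=5.5,fy=5.5,interpolation=2)
c=cv2.resize(s[115:295,200:320],None,fx=2.2,fy=2.2,interpolation=2)
a=cv2.resize(a,(400,300)) if 0 else a
im=np.zeros((600,800,3),np.uint8)
im[:396,:385]=a;im[:396,400:785]=b
cc=cv2.resize(s[180:290,205:295],None,fx=1.8,fy=1.8);im[400:598,:162]=cc
d=cv2.resize(s[120:195,250:320],None,fx=2.6,fy=2.6);im[400:595,400:582]=d
cv2.imwrite("pics/crop1.png",im)
E
```

```text
(no output)
```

View pics/crop1.png

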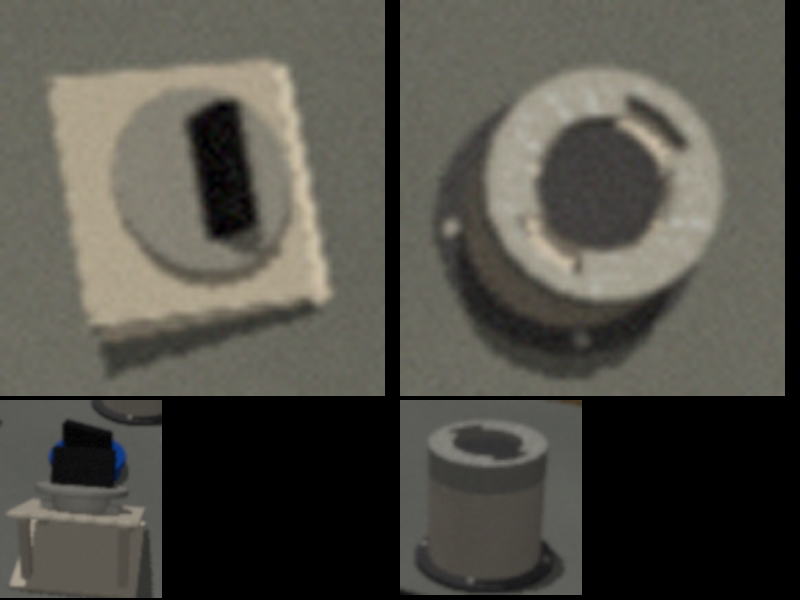

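Confirmed: the steel cap with black handle on the rack is the right one (handle about (207,206) in top, (252,216) in side). The canister's slots run from upper right to lower left in the top view. Next I'll measure both in world coordinates.

```bash
cat > h.py <<'E'
import numpy as np,cv2
def ray(c,uv):
    d=c["R"].T@np.array([(uv[0]-c["cx"])/c["fx"],(uv[1]-c["cy"])/c["fy"],1]); o=-c["R"].T@c["t"]; return o,d
def onz(c,uv,z):
    o,d=ray(c,uv); return o+d*(z-o[2])/d[2]
def proj(c,X):
    p=c["R"]@np.array(X)+c["t"]; return np.array([c["fx"]*p[0]/p[2]+c["cx"],c["fy"]*p[1]/p[2]+c["cy"]])
def tri(cs,uvs):
    A=np.zeros((3,3));b=np.zeros(3)
    for c,uv in zip(cs,uvs):
        o,d=ray(c,uv);d=d/np.linalg.norm(d);P=np.eye(3)-np.outer(d,d);A+=P;b+=P@o
    X=np.linalg.solve(A,b);return X
def blob(m):
    n,l,s,c=cv2.connectedComponentsWithStats(m.astype(np.uint8));i=1+s[1:,4].argmax();return l==i
def rect(m):
    return cv2.minAreaRect(np.argwhere(m)[:,::-1].astype(np.float32))
E
python3 - <<'E'
from h import *
T=dict(np.load("pics/top0.npz"));S=dict(np.load("pics/side0.npz"))
def roi(c,x0,x1,y0,y1,f):
    m=np.zeros(c["frame"].shape[:2],bool);m[y0:y1,x0:x1]=f(c["frame"][y0:y1,x0:x1].astype(int));return blob(m)
dark=lambda f:f.max(2)<45
mt=roi(T,190,230,185,230,dark);r=rect(mt);print("handle top",r)
b=cv2.boxPoints(r);print(b.round(1).tolist())
# long axis on z~0.105
e=sorted([(b[i]+b[(i+1)%4])/2 for i in range(4)],key=lambda p:p[1])
P=[onz(T,p,0.105) for p in (e[0],e[3])];print("handle ends",P,np.degrees(np.arctan2(*(P[0]-P[1])[1::-1])))
print("bar centre top ray z=.101",onz(T,r[0],0.101))
ms=roi(S,234,271,204,230,dark);rs=rect(ms);print("handle side",rs)
print("tri",tri([T,S],[r[0],rs[0]]))
# canister rim by ellipse of bright
mc=roi(T,295,365,160,235,lambda f:f.min(2)>135);cs,_=cv2.findContours(mc.astype(np.uint8),0,1);cn=max(cs,key=len)
h=cv2.convexHull(cn)
el=cv2.fitEllipse(h);print(el,onz(T,el[0],.13))
mi=roi(T,318,346,178,210,lambda f:f.max(2)<90);ri=cv2.fitEllipse(max(cv2.findContours(mi.astype(np.uint8),0,1)[0],key=len));print("inner",ri,onz(T,ri[0],.122))
for p in [(657,122),(553,247)]:
    q=onz(T,(295+(p[0]-400)/5.5,160+p[1]/5.5),.13);print("slot",q)
for n,p in dict(blue=(259,196),cruc=(277,232),bt=(344,140),bs=(280,135),beak=(189,142),free=(290,265),blue2=(145,197),yel=(175,266)).items(): print(n,onz(T,p,.02).round(3))
for p in [(53,80),(283,62),(325,298),(92,325)]: print("rack",onz(T,(170+p[0]/5.5,175+p[1]/5.5),.03 if p[0]>200 else .094).round(3))
E
```

```text
handle top ((210.0135040283203, 205.58108520507812), (23.18025779724121, 8.38434886932373), 80.53767395019531)
[[204.0, 194.8000030517578], [212.1999969482422, 193.5], [216.10000610351562, 216.3000030517578], [207.8000030517578, 217.6999969482422]]
handle ends [array([0.56631581, 0.18869615, 0.105     ]), array([0.50220422, 0.17687223, 0.105     ])] 10.44948700512713
bar centre top ray z=.101 [0.53469407 0.18313025 0.101     ]
handle side ((251.0, 216.0), (24.0, 34.0), 90.0)
tri [0.53521573 0.18322542 0.10167717]
((331.6966552734375, 192.96792602539062), (39.84299087524414, 41.274845123291016), 122.62218475341797) [ 0.56642224 -0.15186172  0.13      ]
inner ((330.8243408203125, 193.32322692871094), (21.271238327026367, 22.48809051513672), 165.90084838867188) [ 0.56677354 -0.1506735   0.122     ]
slot [ 0.59650914 -0.18006603  0.13      ]
slot [ 0.53338896 -0.12692883  0.13      ]
blue [0.575 0.046 0.02 ]
cruc [ 0.469 -0.007  0.02 ]
bt [ 0.747 -0.21   0.02 ]
bs [ 0.762 -0.017  0.02 ]
beak [0.74  0.258 0.02 ]
free [ 0.374 -0.044  0.02 ]
blue2 [0.571 0.384 0.02 ]
yel [0.37  0.289 0.02 ]
rack [0.581 0.27  0.094]
rack [0.602 0.157 0.03 ]
rack [0.476 0.133 0.03 ]
rack [0.456 0.247 0.094]
```

```bash
cat > plan.py <<'E'
# numbers for step_arm calls from a start (x,y,z,yaw of tool x in deg) to a goal
import numpy as np
from workcell import read_state
def cur():
    s=read_state();R=np.array(s["tool_rot"]);return [*s["eef_pos"],np.degrees(np.arctan2(R[1,0],R[0,0]))]
def plan(goal,start=None,n=None):
    a=np.array(start if start is not None else cur(),float);g=np.array(goal,float);d=g-a
    if n is None:
        n=max(1,int(np.ceil(max(np.linalg.norm(d[:2])/.149,abs(d[2])/.149,abs(d[3])/29.9))))
    for i in range(n):
        y=np.radians(a[3]+d[3]*i/n);w=d/n
        print([round(v,3) for v in [(w[0]*np.cos(y)+w[1]*np.sin(y))/.15,(w[0]*np.sin(y)-w[1]*np.cos(y))/.15,-w[2]/.15]],"turn",round(-w[3]/30,3))
E
python3 -c "
from plan import *
print(cur());plan([.534,.182,.23,100.4])"
```

```text
[np.float64(0.22910545850305494), np.float64(-0.49975621463017667), np.float64(0.23073174923334608), np.float64(24.626235412749054)]
[np.float64(0.624), np.float64(-0.547), np.float64(0.001)] turn -0.421
[np.float64(0.728), np.float64(-0.398), np.float64(0.001)] turn -0.421
[np.float64(0.798), np.float64(-0.229), np.float64(0.001)] turn -0.421
[np.float64(0.828), np.float64(-0.049), np.float64(0.001)] turn -0.421
[np.float64(0.819), np.float64(0.133), np.float64(0.001)] turn -0.421
[np.float64(0.77), np.float64(0.309), np.float64(0.001)] turn -0.421
```

Call:
{"name": "step_arm", "arguments": {"steps": [[[0.624,-0.547,0],-0.42,-1],[[0.624,-0.547,0],-0.42,-1],[[0.624,-0.547,0],-0.42,-1],[[0.624,-0.547,0],-0.42,-1]]}}

```text
time_s: 0.43
eef_pos: [0.2815, -0.3808, 0.2316]
tool_rot: [[0.794, 0.608, 0.0], [0.608, -0.794, 0.002], [0.002, -0.001, -1.0]]
contact_force: [0.3, -1.0, 0.2]
gripper_width: 0.996
grasp_force: 0.0
```

Call:
{"name": "step_arm", "arguments": {"steps": [[[0.728,-0.398,0],-0.42,-1],[[0.728,-0.398,0],-0.42,-1],[[0.728,-0.398,0],-0.42,-1],[[0.728,-0.398,0],-0.42,-1]]}}

```text
time_s: 0.77
eef_pos: [0.3322, -0.2672, 0.2315]
tool_rot: [[0.641, 0.767, 0.001], [0.767, -0.641, 0.002], [0.002, -0.001, -1.0]]
contact_force: [0.9, -1.2, -0.1]
gripper_width: 1.0
grasp_force: 0.0
```

Call:
{"name": "step_arm", "arguments": {"steps": [[[0.798,-0.229,0],-0.42,-1],[[0.798,-0.229,0],-0.42,-1],[[0.798,-0.229,0],-0.42,-1],[[0.798,-0.229,0],-0.42,-1]]}}

```text
time_s: 1.1
eef_pos: [0.3833, -0.1535, 0.2314]
tool_rot: [[0.457, 0.889, 0.001], [0.889, -0.457, 0.002], [0.002, -0.0, -1.0]]
contact_force: [0.0, -0.4, 0.5]
gripper_width: 0.999
grasp_force: 0.0
```

Call:
{"name": "step_arm", "arguments": {"steps": [[[0.828,-0.049,0],-0.42,-1],[[0.828,-0.049,0],-0.42,-1],[[0.828,-0.049,0],-0.42,-1],[[0.828,-0.049,0],-0.42,-1]]}}

```text
time_s: 1.43
eef_pos: [0.4344, -0.0402, 0.2311]
tool_rot: [[0.252, 0.968, 0.0], [0.968, -0.252, 0.002], [0.002, 0.0, -1.0]]
contact_force: [-1.5, -0.9, 0.8]
gripper_width: 1.001
grasp_force: 0.0
```

Call:
{"name": "step_arm", "arguments": {"steps": [[[0.819,0.133,0],-0.42,-1],[[0.819,0.133,0],-0.42,-1],[[0.819,0.133,0],-0.42,-1],[[0.819,0.133,0],-0.42,-1]]}}

```text
time_s: 1.77
eef_pos: [0.4856, 0.0729, 0.2307]
tool_rot: [[0.037, 0.999, 0.0], [0.999, -0.037, 0.002], [0.002, -0.0, -1.0]]
contact_force: [-1.5, -1.1, -0.8]
gripper_width: 1.002
grasp_force: 0.0
```

Call:
{"name": "step_arm", "arguments": {"steps": [[[0.77,0.309,0],-0.42,-1],[[0.77,0.309,0],-0.42,-1],[[0.77,0.309,0],-0.42,-1],[[0.77,0.309,0],-0.42,-1],[[0.77,0.309,0],-0.42,-1]]}}

```text
time_s: 2.18
eef_pos: [0.5352, 0.183, 0.2301]
tool_rot: [[-0.18, 0.984, -0.002], [0.984, 0.18, -0.0], [-0.0, -0.002, -1.0]]
contact_force: [0.5, -0.2, 0.6]
gripper_width: 0.999
grasp_force: 0.0
```

```bash
python3 - <<'E'
from plan import *; from h import *
from workcell import eyes
print(cur(),read_state()["time_s"])
c=eyes.camera("wrist");np.savez("pics/w1.npz",**c);cv2.imwrite("pics/w1.png",c["frame"][:,:,::-1])
print(proj(c,[.534,.182,.101]),(-c["R"].T@c["t"]).round(3),c["fx"])
plan([.534,.182,.086,100.4])
E
```

```text
[np.float64(0.535188612160339), np.float64(0.1829546867211799), np.float64(0.23010915836877355), np.float64(100.36196892045636)] 2.1833
[254.47345663 182.20275026] [0.523 0.252 0.374] 307.5908476825514
[np.float64(0.002), np.float64(-0.005), np.float64(0.963)] turn -0.004
```

View pics/w1.png

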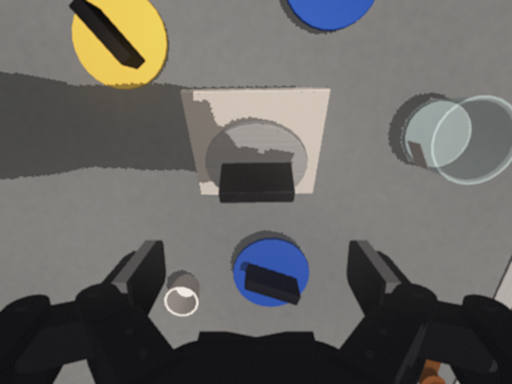

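The wrist view shows the bar centred at about (257,181), square to the image and midway between the fingers at x≈150 and 365. The end grip can go straight down.

Call:
{"name": "step_arm", "arguments": {"steps": [[[0,0,0.25],0,-1],[[0,0,0.5],0,-1],[[0,0,0.7],0,-1],[[0,0,0.85],0,-1],[[0,0,0.95],0,-1],[[0,0,0.97],0,-1],[[0,0,0.97],0,-1]], "squeeze": 25}}

```text
time_s: 2.82
eef_pos: [0.5343, 0.1801, 0.0854]
tool_rot: [[-0.176, 0.984, -0.002], [0.984, 0.176, -0.0], [-0.0, -0.002, -1.0]]
contact_force: [-0.0, -0.6, 0.7]
gripper_width: 1.002
grasp_force: 0.0
```

Call:
{"name": "step_arm", "arguments": {"steps": [[[0,0,0],0,1],[[0,0,0],0,1],[[0,0,0],0,1],[[0,0,0],0,1],[[0,0,0],0,1],[[0,0,0],0,1]], "squeeze": 25}}

```text
time_s: 3.32
eef_pos: [0.5358, 0.181, 0.0874]
tool_rot: [[-0.177, 0.984, 0.003], [0.984, 0.177, -0.001], [-0.001, 0.003, -1.0]]
contact_force: [-0.5, -4.0, 6.8]
gripper_width: 0.768
grasp_force: 27.8
```

Call:
{"name": "step_arm", "arguments": {"steps": [[[0,0,-0.05],0,1],[[0,0,-0.15],0,1],[[0,0,-0.3],0,1],[[0,0,-0.5],0,1],[[0,0,-0.7],0,1],[[0,0,-0.9],0,1],[[0,0,-0.9],0,1]], "squeeze": 40}}

```text
time_s: 3.9
eef_pos: [0.5367, 0.1819, 0.2275]
tool_rot: [[-0.178, 0.984, 0.009], [0.984, 0.178, 0.002], [0.0, 0.009, -1.0]]
contact_force: [-0.1, 0.2, -1.4]
gripper_width: 0.762
grasp_force: 46.1
```

```bash
python3 - <<'E'
from plan import *; from h import *
from workcell import eyes
print(cur(),read_state()["time_s"])
ims=[]
for n in("wrist","side"):
    c=eyes.camera(n);ims.append(c["frame"][:,:,::-1])
im=np.hstack([cv2.resize(ims[0],(400,300)),ims[1][60:360,100:500]]);cv2.imwrite("pics/l1.png",im)
plan([.40,-.13,.22,100.4])
E
```

```text
[np.float64(0.5366845319733878), np.float64(0.18190141324232398), np.float64(0.22746262668332923), np.float64(100.24261983296684)] 3.9
[np.float64(-0.628), np.float64(-0.419), np.float64(0.005)] turn -0.002
[np.float64(-0.628), np.float64(-0.42), np.float64(0.005)] turn -0.002
[np.float64(-0.627), np.float64(-0.42), np.float64(0.005)] turn -0.002
```

View pics/l1.png

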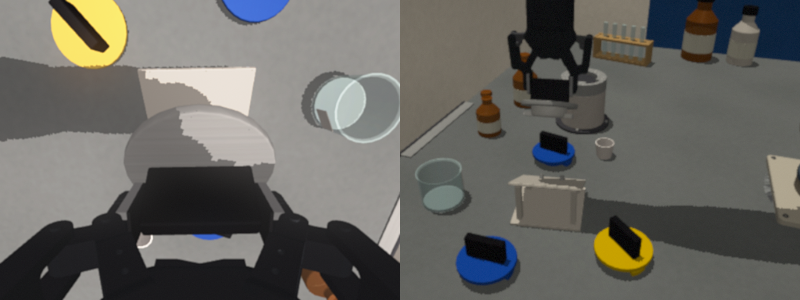

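The cap is held by its handle ends, still tilted about 30°, and it hangs clear of the rack. I'll set it down on free shelf to right it.

Call:
{"name": "step_arm", "arguments": {"steps": [[[-0.2,-0.14,0],0,1],[[-0.42,-0.28,0],0,1],[[-0.628,-0.42,0],0,1],[[-0.628,-0.42,0],0,1]]}}

```text
time_s: 4.33
eef_pos: [0.4867, 0.0736, 0.2198]
tool_rot: [[-0.175, 0.985, -0.003], [0.985, 0.175, -0.002], [-0.001, -0.003, -1.0]]
contact_force: [1.8, 1.5, -0.8]
gripper_width: 0.761
grasp_force: 46.1
```

Call:
{"name": "step_arm", "arguments": {"steps": [[[-0.2,-0.14,0],0,1],[[-0.42,-0.28,0],0,1],[[-0.628,-0.42,0],0,1],[[-0.628,-0.42,0],0,1]]}}

```text
time_s: 4.67
eef_pos: [0.4418, -0.0304, 0.2198]
tool_rot: [[-0.173, 0.985, -0.003], [0.985, 0.173, -0.001], [-0.001, -0.003, -1.0]]
contact_force: [1.6, -0.6, -1.8]
gripper_width: 0.761
grasp_force: 46.2
```

Call:
{"name": "step_arm", "arguments": {"steps": [[[-0.2,-0.14,0],0,1],[[-0.42,-0.28,0],0,1],[[-0.628,-0.42,0],0,1],[[-0.628,-0.42,0],0,1],[[-0.628,-0.42,0.4],0,1],[[-0.628,-0.42,0.8],0,1],[[-0.628,-0.42,0.98],0,1],[[-0.628,-0.42,0.98],0,1]]}}

```text
time_s: 5.33
eef_pos: [0.3966, -0.1288, 0.0695]
tool_rot: [[-0.177, 0.984, -0.005], [0.984, 0.177, 0.003], [0.004, -0.004, -1.0]]
contact_force: [-0.6, 0.3, -2.3]
gripper_width: 0.76
grasp_force: 46.1
```

Call:
{"name": "step_arm", "arguments": {"steps": [[[0,0,0.05],0,1],[[0,0,0.1],0,1],[[0,0,0.15],0,1],[[0,0,0.15],0,1]], "squeeze": 20}}

```text
time_s: 5.67
eef_pos: [0.3994, -0.1303, 0.0511]
tool_rot: [[-0.178, 0.984, 0.0], [0.984, 0.178, 0.0], [0.0, 0.0, -1.0]]
contact_force: [-0.1, 0.2, -1.6]
gripper_width: 0.765
grasp_force: 46.2
```

Call:
{"name": "step_arm", "arguments": {"steps": [[[0,0,0.03],0,1],[[0,0,0.05],0,1],[[0,0,0.07],0,1],[[0,0,0.09],0,1],[[0,0,0.09],0,1],[[0,0,0.09],0,1]]}}

```text
time_s: 6.17
eef_pos: [0.3997, -0.1308, 0.0392]
tool_rot: [[-0.178, 0.984, 0.002], [0.984, 0.178, -0.002], [-0.002, 0.002, -1.0]]
contact_force: [-4.2, 1.6, 20.4]
gripper_width: 0.766
grasp_force: 48.8
```

Call:
{"name": "step_arm", "arguments": {"steps": [[[0,0,0],0,0.3],[[0,0,0],0,0],[[0,0,0],0,-0.7],[[0,0,0],0,-0.7],[[0,0,0],0,-0.7],[[0,0,0],0,-0.7],[[0,0,0],0,-0.7]]}}

```text
time_s: 6.75
eef_pos: [0.3991, -0.1303, 0.0377]
tool_rot: [[-0.178, 0.984, -0.0], [0.984, 0.178, 0.0], [0.0, -0.0, -1.0]]
contact_force: [-0.2, 0.4, -0.3]
gripper_width: 0.848
grasp_force: 0.0
```

```bash
python3 - <<'E'
from plan import *; from h import *
from workcell import eyes
print(cur(),read_state()["gripper_width"],read_state()["contact_force"])
ims=[eyes.camera(n)["frame"][:,:,::-1] for n in("wrist","side")]
im=np.hstack([cv2.resize(ims[0],(400,300)),cv2.resize(ims[1][60:210,230:430],(400,300))]);cv2.imwrite("pics/l2.png",im)
E
```

```text
[np.float64(0.3991315054143134), np.float64(-0.13032168691422327), np.float64(0.03770827388084483), np.float64(100.22451419155031)] 0.8480746730873111 [-0.21171152  0.3716979  -0.27036667]
```

View pics/l2.png

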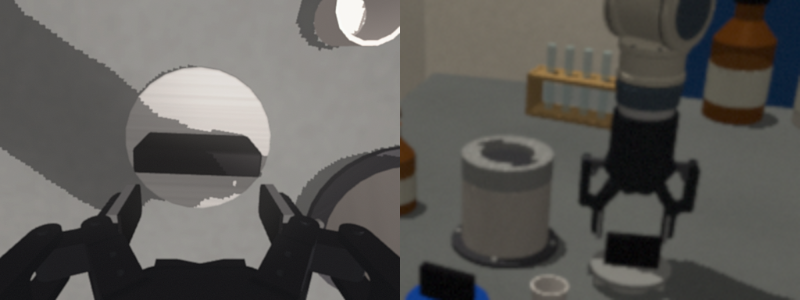

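The cap stands upright on the shelf. Its handle sits a little to +y of the fingers: the top face spans about (134,152) to (262,177) in the wrist half of the picture. I'll locate it and regrasp across its thickness.

```bash
python3 - <<'E'
from plan import *; from h import *
from workcell import eyes
c=eyes.camera("wrist");k=1.28
tl,tr,bl,br=[onz(c,(u*k,v*k),.065) for u,v in[(134,150),(261,152),(134,173),(261,177)]]
print(tl,tr,bl,br);m=(tl+tr+bl+br)/4
d=(tr+br)-(tl+bl);a=np.degrees(np.arctan2(d[1],d[0]));print("centre",m,"handle angle",a,"size",np.linalg.norm(d)/2,np.linalg.norm(tl-bl))
f=c["frame"];g=f[170:240,160:345].max(2);e=cv2.fitEllipse
plan([m[0],m[1],.12,100.2]); plan([m[0],m[1],.12,100.2-10.4+a])
E
```

```text
[ 0.36030318 -0.1008224   0.065     ] [ 0.42358821 -0.09048025  0.065     ] [ 0.36158173 -0.11322571  0.065     ] [ 0.42694016 -0.10370372  0.065     ]
centre [ 0.39310332 -0.10205802  0.065     ] handle angle 8.777848865568325 size 0.06508402626706683 0.012469031580886338
[np.float64(0.193), np.float64(-0.006), np.float64(-0.549)] turn 0.001
[np.float64(0.193), np.float64(-0.006), np.float64(-0.549)] turn 0.055
```

Call:
{"name": "step_arm", "arguments": {"steps": [[[0,0,0],0,-1],[[0,0,0],0.05,-1],[[0.1,0,0],0.05,-1],[[0.19,-0.006,0],0.05,-1],[[0.19,-0.006,0],0.05,-1],[[0.19,-0.006,0],0.05,1],[[0.19,-0.006,0],0.05,1],[[0.19,-0.006,0],0.05,1],[[0.19,-0.006,0],0.05,1],[[0.19,-0.006,0],0.05,1],[[0.19,-0.006,0],0.05,1]], "squeeze": 20}}

```text
time_s: 7.82
eef_pos: [0.3936, -0.1028, 0.038]
tool_rot: [[-0.151, 0.988, 0.001], [0.988, 0.151, -0.0], [-0.0, 0.001, -1.0]]
contact_force: [-0.5, 2.0, 5.4]
gripper_width: 0.77
grasp_force: 21.7
```

Call:
{"name": "step_arm", "arguments": {"steps": [[[0,0,0],0,-1],[[0,0,0],0,-1],[[0,0,0],0,-1],[[0,0,-0.2],0,-1],[[0,0,-0.4],0,-1],[[0,0,-0.5],0,-1],[[0,0,-0.5],-0.25,-1],[[0,0,-0.5],-0.5,-1],[[0,0,-0.5],-0.75,-1],[[0,0,-0.5],-1,-1],[[0,0,-0.5],-1,-1]]}}

```text
time_s: 8.73
eef_pos: [0.3931, -0.1025, 0.1127]
tool_rot: [[-0.63, 0.777, -0.0], [0.777, 0.63, -0.0], [0.0, -0.0, -1.0]]
contact_force: [-0.8, 0.7, 0.4]
gripper_width: 0.996
grasp_force: 0.0
```

Call:
{"name": "step_arm", "arguments": {"steps": [[[0,0,0],-0.25,-1],[[0,0,0],-0.5,-1],[[0,0,0],-0.75,-1],[[0,0,0],-1,-1],[[0,0,0],-1,-1]]}}

```text
time_s: 9.15
eef_pos: [0.3932, -0.1025, 0.1127]
tool_rot: [[-0.933, 0.36, -0.0], [0.36, 0.933, 0.0], [0.0, -0.0, -1.0]]
contact_force: [-0.2, 0.7, -0.3]
gripper_width: 0.999
grasp_force: 0.0
```

Call:
{"name": "step_arm", "arguments": {"steps": [[[0,0,0],-0.25,-1],[[0,0,0],-0.5,-1],[[0,0,0],-0.75,-1],[[0,0,0],-1,-1],[[0,0,0],-1,-1],[[0,0,0],-1,-1]]}}

```text
time_s: 9.65
eef_pos: [0.3932, -0.1025, 0.1127]
tool_rot: [[-0.989, -0.147, -0.0], [-0.147, 0.989, 0.0], [0.0, 0.0, -1.0]]
contact_force: [0.6, -0.1, -0.3]
gripper_width: 1.002
grasp_force: 0.0
```

```bash
python3 - <<'E'
from plan import *; from h import *
from workcell import eyes
print(cur())
c=eyes.camera("wrist");np.savez("pics/w3.npz",**c)
cv2.imwrite("pics/w3.png",c["frame"][:,:,::-1])
E
```

```text
[np.float64(0.39316320862371484), np.float64(-0.10247621065412826), np.float64(0.11272456665167302), np.float64(-171.57252502854453)]
```

View pics/w3.png

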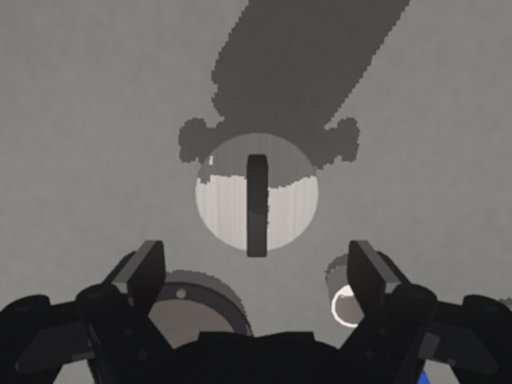

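The handle is vertical in the image at column 257, midway between the fingers, so I'll grip it across the thickness.

Call:
{"name": "step_arm", "arguments": {"steps": [[[0,0,0.2],0,-1],[[0,0,0.4],0,-1],[[0,0,0.53],0,-1],[[0,0,0.55],0,-1],[[0,0,0.55],0,-1],[[0,0,0.55],0,1],[[0,0,0.55],0,1],[[0,0,0.55],0,1],[[0,0,0.55],0,1],[[0,0,0.55],0,1],[[0,0,0.55],0,1],[[0,0,0.55],0,1],[[0,0,0.55],0,1],[[0,0,0.55],0,1]], "squeeze": 60}}

```text
time_s: 10.87
eef_pos: [0.3934, -0.1026, 0.0307]
tool_rot: [[-0.988, -0.152, 0.001], [-0.152, 0.988, -0.0], [-0.001, -0.001, -1.0]]
contact_force: [-1.0, 0.6, 6.6]
gripper_width: 0.156
grasp_force: 59.6
```

```bash
python3 - <<'E'
from plan import *
s=read_state();print(cur(),s["gripper_width"],s["grasp_force"],s["contact_force"])
E
```

```text
[np.float64(0.39339988152592226), np.float64(-0.1025692527180617), np.float64(0.030692662709479974), np.float64(-171.27733219921575)] 0.1564887963500711 59.622103571891785 [-0.97482259  0.57457979  6.63625787]
```

```bash
python3 - <<'E'
from plan import *
a=cur();a[3]+=360
plan([a[0],a[1],.30,a[3]],a); plan([.644,-.215,.30,140],[a[0],a[1],.30,a[3]])
E
```

```text
[np.float64(-0.0), np.float64(0.0), np.float64(-0.898)] turn -0.0
[np.float64(-0.0), np.float64(0.0), np.float64(-0.898)] turn -0.0
[np.float64(-0.769), np.float64(-0.497), np.float64(-0.0)] turn 0.812
[np.float64(-0.905), np.float64(-0.136), np.float64(-0.0)] turn 0.812
```

Call:
{"name": "step_arm", "arguments": {"steps": [[[0,0,-0.05],0,1],[[0,0,-0.2],0,1],[[0,0,-0.4],0,1],[[0,0,-0.6],0,1],[[0,0,-0.8],0,1],[[0,0,-0.9],0,1]]}}

```text
time_s: 11.37
eef_pos: [0.3938, -0.1027, 0.1688]
tool_rot: [[-0.988, -0.152, 0.003], [-0.152, 0.988, -0.001], [-0.003, -0.002, -1.0]]
contact_force: [0.4, -0.8, -2.5]
gripper_width: 0.155
grasp_force: 58.9
```

Call:
{"name": "step_arm", "arguments": {"steps": [[[0,0,-0.2],0,1],[[0,0,-0.4],0,1],[[0,0,-0.6],0,1],[[0,0,-0.8],0,1],[[0,0,-0.9],0,1],[[0,0,-0.9],0,1]]}}

```text
time_s: 11.87
eef_pos: [0.3939, -0.1027, 0.3037]
tool_rot: [[-0.988, -0.152, 0.005], [-0.152, 0.988, -0.002], [-0.004, -0.003, -1.0]]
contact_force: [-0.0, 0.5, -2.6]
gripper_width: 0.153
grasp_force: 59.0
```

Call:
{"name": "step_arm", "arguments": {"steps": [[[-0.15,-0.1,0],0.16,1],[[-0.3,-0.2,0],0.32,1],[[-0.46,-0.3,0],0.5,1],[[-0.62,-0.4,0],0.65,1],[[-0.77,-0.5,0],0.81,1],[[-0.77,-0.5,0],0.81,1]]}}

```text
time_s: 12.37
eef_pos: [0.5216, -0.1607, 0.2973]
tool_rot: [[-0.962, 0.274, -0.003], [0.274, 0.962, 0.001], [0.003, 0.001, -1.0]]
contact_force: [-1.9, 0.5, -3.4]
gripper_width: 0.152
grasp_force: 58.9
```

Call:
{"name": "step_arm", "arguments": {"steps": [[[-0.18,-0.03,0],0.16,1],[[-0.36,-0.06,0],0.32,1],[[-0.54,-0.08,0],0.5,1],[[-0.72,-0.11,0],0.65,1],[[-0.9,-0.136,0],0.81,1],[[-0.9,-0.136,0],0.81,1],[[-0.9,-0.136,0],0.81,1]]}}

```text
time_s: 12.95
eef_pos: [0.6438, -0.2153, 0.2973]
tool_rot: [[-0.768, 0.641, -0.004], [0.641, 0.768, 0.002], [0.004, -0.001, -1.0]]
contact_force: [-0.5, 0.4, -2.4]
gripper_width: 0.158
grasp_force: 58.8
```

```bash
python3 - <<'E'
from plan import *; from h import *
from workcell import eyes
print(cur(),read_state()["gripper_width"])
c=eyes.camera("wrist");np.savez("pics/w4.npz",**c)
for p in [(.5665,-.1513,.13)]: print(proj(c,p))
cv2.imwrite("pics/w4.png",cv2.resize(c["frame"][:,:,::-1],None,fx=1.5,fy=1.5,interpolation=2))
E
```

```text
[np.float64(0.6438000936367676), np.float64(-0.2152929679501474), np.float64(0.29729706953187107), np.float64(140.14143752496824)] 0.15826598666584454
[255.42085767  69.08913   ]
```

View pics/w4.png

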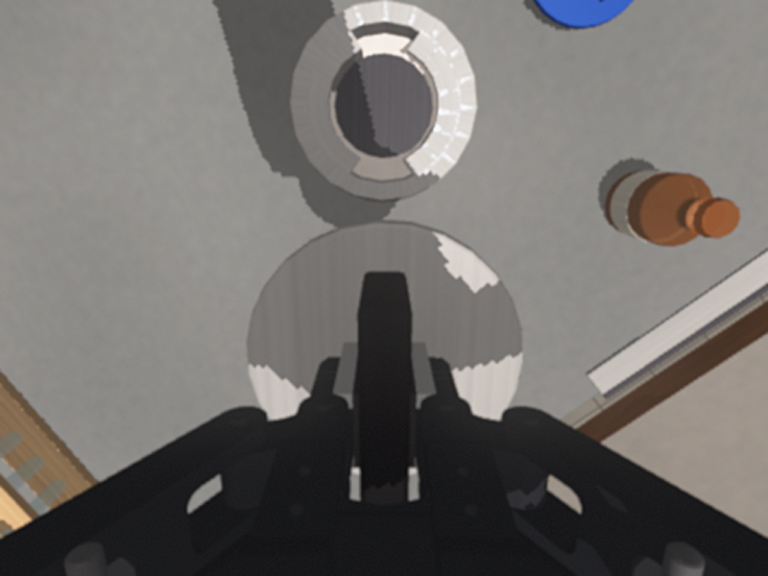

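The canister's rim spans x 291–477, y 0–200. Its slots sit at the top and bottom, centred near x≈383, so they already line up with the handle at 140°. I'll refine the centre.

```bash
python3 - <<'E'
from plan import *; from h import *
c=dict(np.load("pics/w4.npz"))
P=lambda u,v,z=.13:onz(c,(u/1.5,v/1.5),z)
L,R,T,B=P(291,103),P(477,103),P(384,0.5),P(384,200)
print((L+R)/2,(T+B)/2,np.linalg.norm(L-R),np.linalg.norm(T-B))
sl=[P(353,176),P(413,178),P(349,22),P(418,35)]
print([ (p[:2]-np.array([.567,-.151])).round(4).tolist() for p in sl])
for p in sl: d=p-np.array([.567,-.151,0]);print(np.degrees(np.arctan2(d[1],d[0])),np.hypot(*d[:2]))
g=[P(384,272,.297+.0343),P(384,222,.297-.0057+0)];print("handle end, disc front",g)
E
```

```text
[ 0.56655413 -0.15065241  0.13      ] [ 0.56779613 -0.15166855  0.13      ] 0.11727912882230468 0.1176087780319525
[[0.0209, -0.044], [0.0472, -0.0146], [-0.0491, 0.0135], [-0.0168, 0.041]]
-64.57459843301207 0.04873157647249139
-17.153446820178583 0.04938426282114422
164.67067470228963 0.05088484643512442
112.3405473560532 0.044308403079985216
handle end, disc front [array([ 0.61207003, -0.18839037,  0.3313    ]), array([ 0.60692585, -0.18414455,  0.2913    ])]
```

```bash
python3 - <<'E'
from plan import *
plan([.567,-.151,.297,139.5]);plan([.567,-.151,.17,139.5],[.567,-.151,.297,139.5])
E
```

```text
[np.float64(0.662), np.float64(0.002), np.float64(0.009)] turn 0.023
[np.float64(0.0), np.float64(0.0), np.float64(0.847)] turn -0.0
```

Call:
{"name": "step_arm", "arguments": {"steps": [[[0.15,0,0],0.02,1],[[0.35,0,0],0.02,1],[[0.55,0,0],0.02,1],[[0.66,0,0],0.02,1],[[0.66,0,0.2],0.02,1],[[0.66,0,0.4],0.02,1],[[0.66,0,0.6],0.02,1],[[0.66,0,0.75],0.02,1],[[0.66,0,0.8],0.02,1],[[0.66,0,0.8],0.02,1]]}}

```text
time_s: 13.83
eef_pos: [0.5656, -0.1507, 0.1792]
tool_rot: [[-0.761, 0.649, -0.003], [0.649, 0.761, 0.001], [0.003, -0.001, -1.0]]
contact_force: [-0.2, -0.1, -0.9]
gripper_width: 0.149
grasp_force: 58.9
```

```bash
python3 - <<'E'
from plan import *
s=read_state();print(cur(),s["contact_force"]); plan([.567,-.151,.155,139.5])
E
```

```text
[np.float64(0.5656233622938706), np.float64(-0.15069247816305617), np.float64(0.17917739608461508), np.float64(139.56398097076865)] [-0.17660685 -0.12980961 -0.89626514]
[np.float64(-0.008), np.float64(0.004), np.float64(0.161)] turn 0.002
```

Call:
{"name": "step_arm", "arguments": {"steps": [[[-0.006,0.004,0.05],0,1],[[-0.006,0.004,0.1],0,1],[[-0.006,0.004,0.14],0,1],[[-0.006,0.004,0.16],0,1],[[-0.006,0.004,0.16],0,1],[[-0.006,0.004,0.16],0,1]]}}

```text
time_s: 14.33
eef_pos: [0.5685, -0.1516, 0.1564]
tool_rot: [[-0.761, 0.649, 0.0], [0.649, 0.761, 0.0], [-0.0, 0.0, -1.0]]
contact_force: [0.5, 0.7, -1.8]
gripper_width: 0.153
grasp_force: 58.9
```

No contact with the foot already about 4 mm below the rim, so the lugs are in the slots. I'll press down.

Call:
{"name": "step_arm", "arguments": {"steps": [[[-0.006,0.002,0.03],0,1],[[-0.006,0.002,0.05],0,1],[[-0.006,0.002,0.07],0,1],[[-0.006,0.002,0.085],0,1],[[-0.006,0.002,0.09],0,1],[[-0.006,0.002,0.09],0,1],[[-0.006,0.002,0.09],0,1]]}}

```text
time_s: 14.92
eef_pos: [0.5699, -0.1522, 0.1438]
tool_rot: [[-0.761, 0.649, 0.002], [0.649, 0.761, -0.001], [-0.002, 0.001, -1.0]]
contact_force: [0.1, 0.3, 8.4]
gripper_width: 0.156
grasp_force: 60.4
```

Call:
{"name": "step_arm", "arguments": {"steps": [[[0.012,0,0.005],0,1],[[0.012,0,0.005],0.1,1],[[0.012,0,0.005],0.25,1],[[0.012,0,0.005],0.4,1],[[0.012,0,0.005],0.55,1],[[0.012,0,0.005],0.7,1],[[0.012,0,0.005],0.85,1],[[0.012,0,0.005],1,1],[[0.012,0,0.005],1,1],[[0.012,0,0.005],1,1]]}}

```text
time_s: 15.75
eef_pos: [0.5688, -0.1517, 0.1438]
tool_rot: [[-0.333, 0.943, 0.003], [0.943, 0.333, -0.002], [-0.003, 0.002, -1.0]]
contact_force: [-0.2, -1.8, 12.9]
gripper_width: 0.155
grasp_force: 61.2
```

```bash
python3 - <<'E'
from plan import *
s=read_state();print(cur(),s["contact_force"],s["moment"])
E
```

```text
[np.float64(0.5687505083263077), np.float64(-0.1516829810560233), np.float64(0.1437602397773038), np.float64(109.46559134970265)] [-0.17313837 -1.82211824 12.85745128] [-0.32489993  0.44281926 -0.09651787]
```

It turns freely (139.5° to 109.5°, low moment). I'll keep going.

Call:
{"name": "step_arm", "arguments": {"steps": [[[0,0,0],0.15,1],[[0,0,0],0.3,1],[[0,0,0],0.45,1],[[0,0,0],0.6,1],[[0,0,0],0.75,1],[[0,0,0],0.9,1],[[0,0,0],1,1],[[0,0,0],1,1]]}}

```text
time_s: 16.42
eef_pos: [0.5686, -0.1517, 0.1438]
tool_rot: [[0.185, 0.983, 0.003], [0.983, -0.185, -0.002], [-0.002, 0.003, -1.0]]
contact_force: [-1.0, -2.8, 13.3]
gripper_width: 0.155
grasp_force: 61.2
```

Call:
{"name": "step_arm", "arguments": {"steps": [[[0,0,0],0.15,1],[[0,0,0],0.3,1],[[0,0,0],0.45,1],[[0,0,0],0.6,1],[[0,0,0],0.75,1],[[0,0,0],0.9,1],[[0,0,0],1,1],[[0,0,0],1,1]]}}

```text
time_s: 17.08
eef_pos: [0.5682, -0.1512, 0.1437]
tool_rot: [[0.651, 0.759, 0.002], [0.759, -0.651, -0.002], [0.0, 0.003, -1.0]]
contact_force: [-3.9, -0.7, 14.2]
gripper_width: 0.156
grasp_force: 61.6
```

```bash
python3 - <<'E'
from plan import *
s=read_state();print(cur(),s["contact_force"],s["moment"],s["tau"],s["qpos"][5])
E
```

```text
[np.float64(0.5681936111133883), np.float64(-0.15118359129137), np.float64(0.14371477259448612), np.float64(49.38801919146354)] [-3.88270092 -0.71391183 14.20240469] [0.09191432 0.98426937 0.71415098] [-5.28118957e-02 -5.34782124e+01  2.92674530e+01 -1.51708804e+00
  4.38545337e-01  1.83422104e+00] 1.8771794798379011
```

Call:
{"name": "step_arm", "arguments": {"steps": [[[0,0,0],0.05,1],[[0,0,0],0.1,1],[[0,0,0],0.1,1],[[0,0,0],0.1,1]]}}

```text
time_s: 17.42
eef_pos: [0.5684, -0.1509, 0.1438]
tool_rot: [[0.687, 0.727, 0.003], [0.727, -0.687, -0.001], [0.001, 0.003, -1.0]]
contact_force: [-3.2, 1.2, 14.5]
gripper_width: 0.152
grasp_force: 81.2
```

```bash
python3 - <<'E'
from plan import *
s=read_state();print(cur(),s["contact_force"],s["moment"])
E
```

```text
[np.float64(0.5683950169437897), np.float64(-0.15088803503320372), np.float64(0.14377606453006658), np.float64(46.618304786048476)] [-3.21507536  1.24425919 14.53827969] [0.23861119 0.63144769 1.19056164]
```

The moment has risen to 1.2 N m, so it is at the stop. I'll ease up with the spring, release and retreat.

Call:
{"name": "step_arm", "arguments": {"steps": [[[0,0,-0.01],0.05,1],[[0,0,-0.02],0.05,1],[[0,0,-0.025],0.05,1],[[0,0,-0.025],0.05,0.5],[[0,0,-0.025],0.05,-0.2],[[0,0,-0.025],0.05,-0.6],[[0,0,-0.025],0.05,-0.6],[[0,0,-0.025],0.05,-0.6],[[0,0,-0.025],0.05,-0.6],[[0,0,-0.15],0.05,-0.6],[[0,0,-0.35],0.05,-0.6],[[0,0,-0.6],0.05,-0.6],[[0,0,-0.9],0.05,-0.6],[[0,0,-0.9],0.05,-0.6]]}}

```text
time_s: 18.58
eef_pos: [0.5693, -0.1513, 0.2846]
tool_rot: [[0.707, 0.707, 0.009], [0.707, -0.707, -0.004], [0.004, 0.009, -1.0]]
contact_force: [0.2, 0.0, 0.1]
gripper_width: 0.802
grasp_force: 0.0
```

```bash
python3 - <<'E'
from plan import *; from h import *
from workcell import eyes
s=read_state();print(cur(),s["contact_force"],s["gripper_width"],s["time_s"])
w=eyes.camera("wrist");d=eyes.camera("side");np.savez("pics/w5.npz",**w)
im=np.hstack([cv2.resize(w["frame"],(400,300)),cv2.resize(d["frame"][80:230,200:400],(400,300))])[:,:,::-1]
cv2.imwrite("pics/end.png",im)
E
```

```text
[np.float64(0.5692847619514494), np.float64(-0.15134505873399456), np.float64(0.2846041333904127), np.float64(45.025816194835286)] [0.19499176 0.044034   0.11728237] 0.8022761269903705 18.5833
```

View pics/end.png

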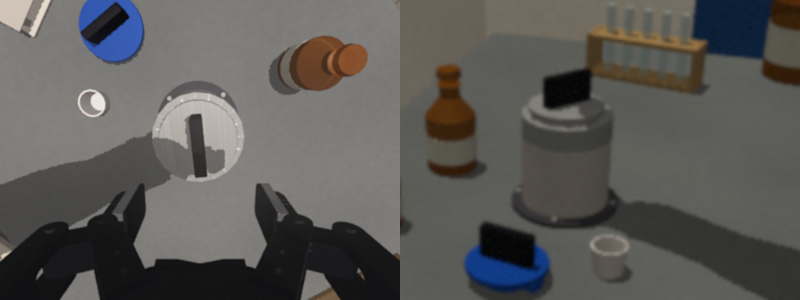

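The wrist view shows the cap on the canister, handle from (194,115) to (199,177), nearly level with the tool's x. The side view shows it sitting flat. I'll check angle and height numerically.

```bash
python3 - <<'E'
from h import *
from workcell import eyes
cs={n:eyes.camera(n) for n in("side","top")}
w=dict(np.load("pics/w5.npz"));k=1.28
m=blob((lambda a:a)(np.pad(w["frame"][135:232,225:280].max(2)<50,((135,152),(225,232)))))
q=cv2.boxPoints(rect(m));e=sorted([(q[i]+q[(i+1)%4])/2 for i in range(4)],key=lambda p:p[1])
P=[onz(w,p,.17) for p in(e[0],e[3])];d=P[0]-P[1]
print("handle yaw",np.degrees(np.arctan2(d[1],d[0])),"len",np.linalg.norm(d),"centre",(P[0]+P[1])/2)
c=cs["side"];m=np.zeros((384,512),bool);m[105:140,265:305]=c["frame"][105:140,265:305].max(2)<50;m=blob(m)
ys,xs=np.nonzero(m);print("side seen box",xs.min(),xs.max()+1,ys.min(),ys.max()+1)
yaw=np.arctan2(d[1],d[0]);u=np.array([np.cos(yaw),np.sin(yaw),0]);n=np.array([-u[1],u[0],0])
for mid in(.0155,.0195,.0245):
    pts=np.array([proj(c,np.array([.567,-.151,.13+mid+.0125])+a*.033*u+b*.007*n+g*.02*np.array([0,0,1])) for a in(-1,1) for b in(-1,1) for g in(-1,1)])
    print(mid,pts.min(0).round(1),pts.max(0).round(1))
E
```

```text
handle yaw 50.976274721315896 len 0.0286328534072676 centre [ 0.55386557 -0.16786616  0.17      ]
side seen box 272 296 114 134
0.0155 [271.3 114.6] [296.5 136.4]
0.0195 [271.3 113.1] [296.6 134.9]
0.0245 [271.3 111.2] [296.6 133. ]
```

Everything agrees with a locked cap: the handle is at about 50° (a quarter turn from the slots at about 140°), and the height matches the locked position rather than the raised one.

```bash
python3 -c "
from workcell import order
print(order.close_job())"
```

```text
the job is handed in; nothing more can be done
None
```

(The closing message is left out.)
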